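# Clear the bread bin's lid and hold it open

## Task

A honey jar is standing on the lid of the bread bin: move it, upright all the way, onto the blue coaster and set it down fully on it without dropping it. Then raise the bin's lid (it has a black knob) to 60 degrees from shut, so that someone can reach the loaf, and finish while still holding it there with the gripper, because the lid falls shut if let go. Leave the green tin, the mug and the pepper mill where they stand.

Things in the scene. Friction and masses are not known exactly. Their poses are not given: they have to be found in the camera images.
- bread_bin: Cream open-topped box fixed to the worktop, 200 (x) x 270 (y) x 125 mm high, walls 6 mm, a brown loaf inside; origin at the centre of its underside, z up, its front (-x) roughly faces the robot; turned by up to 0.3 rad. It does not move.
- lid (a joint): Angle of the wooden bread-bin lid (rad): 0 shut, growing as the front edge rises; 60 degrees = 1.047. A stop ends it at 1.3, so it always falls shut when let go. Hinge nearly frictionless, along the bin's y axis at its far (+x) top rim. Lid about 0.4 kg, a plate 204 (x) x 276 (y) x 12 mm lying on the bin's rim; shut, its top is 137 mm above the worktop.
- lid_hinge (a point): Midpoint of the lid's hinge line: in the bin's frame at x = +100 mm, y = 0, z = 125 mm. Its axes turn with the lid; shut, they equal the bin's.
- lid_knob (a point): Centre of the black ball knob, 32 mm in diameter, on a 14 mm thick steel stem near the lid's front edge; moves with the lid. In the lid's (lid_hinge) frame at x = -180, y = 0, z = +42 mm, so shut it is 30 mm above the lid's top. Pinched along the bin's y axis from above, the ball can turn between the pads, so the gripper need not tilt as the lid opens.
- honey_jar: Closed amber glass jar with brass-coloured cap, 56 mm in diameter, 100 mm high, about 0.3 kg, upright on the lid behind the knob at the start; origin at the centre of its underside, z towards the cap. Its sides can be gripped 60 mm above its underside.
- coaster: Round blue ceramic coaster fixed on the worktop, 110 mm in diameter, 8 mm thick; origin at the centre of its underside.
- green_tin: Closed green tin standing loose, 66 mm in diameter, 90 mm high; origin under its centre. Bystander.
- mug: White mug standing loose, 74 mm in diameter, 85 mm high, handle at its +y side; origin under its centre. Bystander.
- pepper_mill: Black waisted pepper mill standing loose, 54 mm in diameter, 100 mm high; origin under its centre. Bystander.

How it is judged:
By the outcome, as a careful person would: the job done as asked, in the order asked, and still so for the second after the job is handed in, while the arm keeps its last pose, push and grip.
It also fails if it takes over 58 s, if anything falls off the work surface, if the arm or the gripper's body presses on something with over 40 N, if the wrist force passes 120 N, or if a joint passes its speed limit or range.

## Robot

A 6-joint arm with a two-finger parallel gripper is mounted at the origin on the work surface. World frame = base frame: x ahead of the robot, y to its left, z up, the work surface at z = 0. Lengths are in m, angles in rad, forces in N, time in s.
With the tool pointing down it reaches from about 0.325 to 0.925 m from the base axis. Payload 3.1 kg.
Tool frame: the origin (TCP) lies at the very end of the fingers, on their centre line; the grasp point (between the pads) lies r.grip_depth behind it (r.grip_depth is the distance from the TCP to the grasp point, in m); z points along the fingers, y is the line along which they close (so a half turn about z gives the same grasp; the last joint's range is limited). The gripper opens to 85 mm and grips with 20 to 120 N. Pads are 22 mm wide; open, the fingers measure 114 mm over their backs; the gripper's body (76 mm by 85 mm) begins 54 mm behind the grasp point. The pads swing forward as they close: fully open they stand 13 mm farther back than shut.
Start: joints at [-1.266, 0.217, 1.613, -0, 1.311, -0.112], TCP at [0.253, -0.571, 0.231] pointing down, gripper open.
Joint ranges: [-2.75, 2.75], [-0.78, 2.1], [0.31, 2.55], [-1.13, 4.27], [0.13, 2.63], [-2.58, 2.58]. Speed limits (rad/s): [2.79, 2.79, 3.14, 3.14, 3.14, 3.14].

## Interface

Orientations are given as a rotation vector (axis times angle).
In Python, from plant import r gives the robot as it stands. The module is installed in compiled form; this text tells all that it offers.
- The arm moves only by the tool arm_command, never from a script. Its argument "rows" is a list of rows, each a list of 5 numbers: the shift along the tool's x, y, z in cm, then the turn about the tool's z in rad, then the opening, from -1 (shut) to 1 (fully open). A call has 1 to 5 rows; each row is the pose to reach, as a shift and turn from the pose commanded when the call began, along the tool's axes at that moment; what a row does not reach only later rows make up. A row lasts 1/10 s, in which the tool goes at most 50 mm and 8.59 degrees, less where a joint would pass 70% of its speed; a pose out of reach is approached as far as the arm can. A call with a gripper value outside its range is refused whole. The fingers move at their own pace and stop on an object; "grip_force" is the grip in N (left out, the last holds). Time passes only in rows, so rows that repeat a pose let the fingers close. It gives the time, the measured TCP pose, the force, the opening and the grip force at its end, in the units of the state.
- r.sense(): the state, without advancing time (a new reading comes with each control period).
- r.camera(name): name is "side" or "top" or "wrist"; returns the picture (480x640x3 uint8, red, green, blue); there is no depth.
- r.camera_params(name): a dict with "fx", "fy", "cx", "cy" (pixels), "R" (3x3) and "t" (3): a world point X has camera coordinates R X + t. Camera axes: x right, y down, z forward; pixel columns grow to the right and rows downward; lengths in m; the calibration is good to about 2 mm. The wrist camera is an equidistant fisheye: a pixel r from the principal point sees the ray r / f radians off the axis. A picture is of the moment at which its call begins: read the wrist's pose just before it. camera_params takes no time and is no camera call; for the wrist camera it gives the pose at the moment of the call.
- r.job_done(): hands the job in; it is judged then, once.
Trained networks look in the newest picture that a camera, given by its name, has taken for a name from the list of things; names that differ only in an ending like _2 or _b are one class to them, and where a whole thing is asked for, a point or a joint stands for the part that bears it (a point fixed in the world has none). Each returns a list of dicts, best first, with "p" (0 to 1); they miss things now and then, are a little off and sometimes report something else, mostly with a low value. They report only what shows in the picture. A call takes as long as a camera call.
- r.regions_of(camera, thing): "pixels" (480x640 bool, what is visible of it).
- r.tip_of(camera, thing): "position" ([x, y, z] in m, in world coordinates, good to about 4 mm: a listed point, or the origin of a listed thing).
The state is a dict: "t": time; "q": joint angles; "joint_velocities": joint speeds; "joint_torque": joint torques, N m; "tool_pos": TCP position; "ee_rot": TCP orientation; "contact_force": force on the tool from outside, world axes, zero at the start; "moment": the same for the moment, N m; "grip_width": finger opening in m; "finger_force": force on a finger pad.
Only numpy, scipy, OpenCV 4.12 (cv2) and the standard library are available. Lean on these libraries where they do the work, as an engineer would, in place of code of your own. Each camera call takes 0.05 s, during which the arm holds its last target. There are 200 camera calls.

## Working session

There is one attempt and no reset: what is moved stays moved. The work goes in short steps, Python scripts to look and compute and a tool call to move; the robot and the scene stay as the last step left them, time stands still between calls to the robot, and variables do not carry over. Pictures are saved under pics/ and viewed, at most 10 in all, crops included, and the job is handed in when it is done.

Besides the shell and the picture viewer there is one more tool, called after "Emit:" in YAML: its name, and indented under it one key for each argument. arm_command: Moves the arm, as the interface text tells. Its arguments: {"type":"object","properties":{"rows":{"type":"array","items":{"type":"array","items":{"type":"number"}}},"grip_force":{"type":"number"}},"required":["rows"]}

```bash
mkdir -p pics; python3 - <<'E'
from plant import r
import cv2, numpy as np
s=r.sense(); print(s['t'],s['tool_pos'],s['ee_rot'],s['grip_width'],r.grip_depth)
ims=[]
for c in ['side','top']:
    im=r.camera(c); ims.append(cv2.cvtColor(im,cv2.COLOR_RGB2BGR))
    for n in ['bread_bin','lid_knob','lid_hinge','honey_jar','coaster','green_tin','mug','pepper_mill']:
        print(c,n,[(np.round(d['position'],4).tolist(),round(d['p'],2)) for d in r.tip_of(c,n)[:2]])
for c,i in zip(['side','top'],ims): cv2.imwrite(f'pics/{c}0.png',i)
print(r.sense()['t'])
E
```

```text
0.0 [ 0.25277745 -0.57070667  0.22996122] [-3.07126892e+00 -6.49474767e-01  3.75529241e-04] 0.08546722776669488 0.0187
side bread_bin []
side lid_knob [([0.5272, 0.0011, 0.1654], 0.92)]
side lid_hinge [([0.7112, 0.0212, 0.126], 0.68)]
side honey_jar [([0.6238, -0.0515, 0.1359], 0.97)]
side coaster [([0.582, -0.3646, 0.0002], 0.9)]
side green_tin [([0.5708, 0.3689, 0.0059], 0.56)]
side mug [([0.4191, -0.28, -0.0013], 0.83)]
side pepper_mill [([0.4206, 0.3101, 0.0003], 0.58)]
top bread_bin [([0.6125, 0.0097, -0.004], 0.59)]
top lid_knob [([0.5328, 0.0018, 0.17], 0.83)]
top lid_hinge [([0.7095, 0.0178, 0.1239], 0.9)]
top honey_jar []
top coaster [([0.5841, -0.3653, 0.0003], 0.74)]
top green_tin [([0.5685, 0.3747, 0.0024], 0.9)]
top mug [([0.4156, -0.2764, -0.0017], 0.96)]
top pepper_mill [([0.4222, 0.3093, 0.0003], 0.84)]
0.9
```

View pics/side0.png

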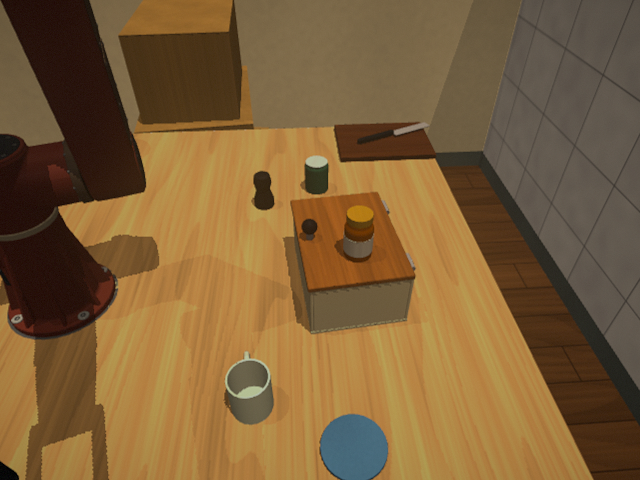

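View pics/top0.png

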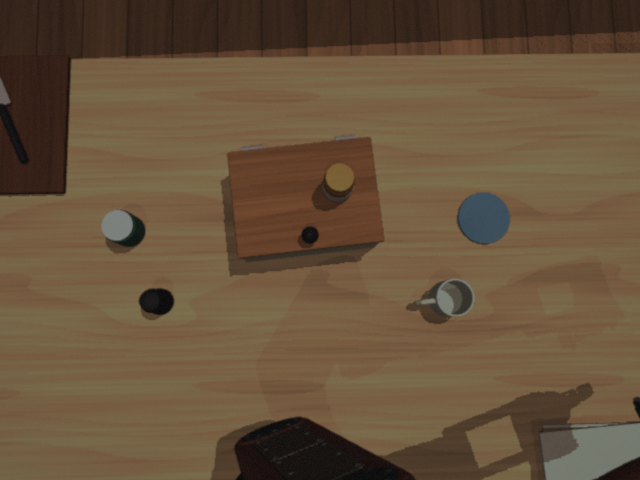

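The side view shows the jar at (358,235), knob (309,227), coaster (354,446) and mug (249,390). The top view shows the jar cap at (339,180), knob (310,235) and coaster (484,218). The jar stands clear behind the knob.

```bash
cat > h.py <<'E'
from plant import r
import numpy as np, cv2
from scipy.spatial.transform import Rotation as Ro
def ray(cam,px,z):
    p=r.camera_params(cam); R=np.array(p['R']);t=np.array(p['t']); C=-R.T@t
    d=R.T@np.array([(px[0]-p['cx'])/p['fx'],(px[1]-p['cy'])/p['fy'],1]); return C+d*(z-C[2])/d[2]
def proj(cam,X):
    p=r.camera_params(cam); c=np.array(p['R'])@X+np.array(p['t']); return p['fx']*c[0]/c[2]+p['cx'],p['fy']*c[1]/c[2]+p['cy']
def go(tcp,yaw=None):
    "shift in tool axes (cm) and turn to reach TCP target, tool x at yaw"
    s=r.sense(); R=Ro.from_rotvec(s['ee_rot']); x=R.apply([1,0,0]); y0=np.arctan2(x[1],x[0])
    print('t',s['t'],'tcp',np.round(s['tool_pos'],4),'yaw',round(y0,4),'F',np.round(s['contact_force'],1),'w',s['grip_width'],'ff',s['finger_force'])
    print('shift cm',np.round(R.inv().apply(np.array(tcp)-s['tool_pos'])*100,2),'turn',None if yaw is None else round(y0-yaw,3))
E
python3 - <<'E'
from h import *
im=cv2.imread('pics/top0.png'); hsv=cv2.cvtColor(im,cv2.COLOR_BGR2HSV)
g=r.regions_of('top','lid_knob'); 
def cen(m): ys,xs=np.nonzero(m); return xs.mean(),ys.mean(),m.sum()
for n in ['lid','lid_knob','honey_jar','coaster']:
    for cam in ['top','side']:
        L=r.regions_of(cam,n)
        if not L: print(cam,n,'none'); continue
        m=L[0]['pixels']; c=cen(m); print(cam,n,round(L[0]['p'],2),np.round(c,1))
        if n=='lid' and cam=='top':
            cs=cv2.findContours(m.astype(np.uint8),0,2)[0]; q=max(cs,key=cv2.contourArea)
            b=cv2.boxPoints(cv2.minAreaRect(q)); P=np.array([ray('top',v,.137) for v in b]); print(np.round(b),np.round(P,4),P.mean(0))
            for k in range(4):
                e=P[(k+1)%4]-P[k]; print(np.linalg.norm(e),np.arctan2(e[1],e[0]))
        if n=='lid_knob': print(ray(cam,c,.167))
        if n=='coaster': print(ray(cam,c,.008))
        if n=='honey_jar': 
            ys,xs=np.nonzero(m); print(xs.min(),xs.max(),ys.min(),ys.max())
# cap top: yellow blob in each view
for cam in ['top','side']:
    i=cv2.cvtColor(cv2.imread(f'pics/{cam}0.png'),cv2.COLOR_BGR2HSV)
    print(cam,'jar predicted cap px',proj(cam,np.array([.6238,-.0515,.237])))
    x,y=[(339,180),(359,215)][cam=='side']; print(i[y,x])
print('top cap', ray('top',(339.5,178),.237), 'side cap',ray('side',(360,215),.237))
E
```

```text
top lid 0.9 [  302.5   198.  14608. ]
[[226. 151.]
 [373. 135.]
 [385. 242.]
 [238. 258.]] [[ 0.701   0.158   0.137 ]
 [ 0.7293 -0.1227  0.137 ]
 [ 0.5225 -0.1384  0.137 ]
 [ 0.4967  0.1356  0.137 ]] [0.61237403 0.00811816 0.137     ]
0.2820681022868782 -1.4703722046778736
0.20738761927583393 -3.0653515503202593
0.2752402279952573 1.664847241986743
0.20558087392946217 0.10927084943648606
side lid 0.77 [ 345.7  244.3 7612. ]
top lid_knob 0.82 [  302.6   198.  14724. ]
[0.60244213 0.01338323 0.167     ]
side lid_knob 0.94 [ 346.   243.9 7802. ]
[ 0.60090755 -0.05799517  0.167     ]
top honey_jar 0.74 [ 338.3  182.4 1015. ]
322 354 163 202
side honey_jar 0.91 [ 357.8  233.9 1529. ]
342 373 206 262
top coaster none
side coaster 0.94 [ 353.3  448.  3638. ]
[ 0.58325196 -0.37200548  0.008     ]
top jar predicted cap px (np.float64(339.64768475436347), np.float64(177.42867944795435))
[ 19 143 121]
side jar predicted cap px (np.float64(359.46561442821434), np.float64(212.1790740251913))
[ 19 228 179]
top cap [ 0.62279614 -0.05122102  0.237     ] side cap [ 0.62366209 -0.05981237  0.237     ]
```

```bash
python3 -c "
from h import *
go([.6235,-.052,.28],.098)"
```

```text
t 1.35 tcp [ 0.253  -0.5715  0.2313] yaw 0.4167 F [ 0.9 -0.3  0.9] w 0.08561815015531798 ff 0.0
shift cm [ 54.91 -32.51  -4.87] turn 0.319
```

Emit:
arm_command:
  rows:
    - [4, -2.5, -4.9, 0.1, 1]
    - [8, -5, -4.9, 0.2, 1]
    - [12, -7.5, -4.9, 0.3, 1]
    - [16, -10, -4.9, 0.319, 1]
    - [20, -12.5, -4.9, 0.319, 1]
  grip_force: 40

```text
t: 1.85
tool_pos: [0.3849, -0.3767, 0.2809]
ee_rot: [3.137, 0.152, 0.001]
contact_force: [0.8, 0.0, 0.1]
grip_width: 0.0853
finger_force: 0.0
```

```bash
python3 -c "
from h import *
go([.6235,-.052,.28],.098)"
```

```text
t 1.85 tcp [ 0.3849 -0.3767  0.2809] yaw 0.0967 F [0.8 0.  0.1] w 0.08534573300579297 ff 0.0
shift cm [ 26.89 -30.02   0.08] turn -0.001
```

Emit:
arm_command:
  rows:
    - [3, -3.35, 0, 0, 1]
    - [6, -6.7, 0, 0, 1]
    - [9, -10, 0, 0, 1]
    - [12, -13.4, 0, 0, 1]
    - [15, -16.7, 0, 0, 1]

```text
t: 2.35
tool_pos: [0.5179, -0.1957, 0.2806]
ee_rot: [3.137, 0.154, 0.001]
contact_force: [0.3, -0.4, 0.4]
grip_width: 0.0856
finger_force: 0.0
```

Emit:
arm_command:
  rows:
    - [3, -3.35, 0, 0, 1]
    - [6, -6.7, 0, 0, 1]
    - [9, -10, 0, 0, 1]
    - [11.9, -13.3, 0, 0, 1]
    - [11.9, -13.3, 0, 0, 1]

```text
t: 2.85
tool_pos: [0.6246, -0.0487, 0.2801]
ee_rot: [-3.135, -0.162, -0.002]
contact_force: [0.1, -0.7, 0.8]
grip_width: 0.0855
finger_force: 0.0
```

```bash
python3 - <<'E'
from h import *
go([.6235,-.052,.28],.098)
im=r.camera('wrist'); cv2.imwrite('pics/w0.png',cv2.cvtColor(im,cv2.COLOR_RGB2BGR))
for n in ['honey_jar','lid_knob','coaster','lid_hinge']:
    print(n,[(np.round(d['position'],4).tolist(),round(d['p'],2)) for d in r.tip_of('wrist',n)[:2]])
E
```

```text
t 2.85 tcp [ 0.6246 -0.0487  0.2801] yaw 0.1035 F [ 0.1 -0.7  0.8] w 0.08550249508696028 ff 0.0
shift cm [-0.14  0.32  0.01] turn 0.005
honey_jar [([0.6229, -0.0531, 0.1389], 0.59)]
lid_knob [([0.5315, 0.001, 0.1637], 0.73)]
coaster [([0.5774, -0.3629, 0.0001], 0.85)]
lid_hinge [([0.7124, 0.0202, 0.1234], 0.65)]
```

View pics/w0.png

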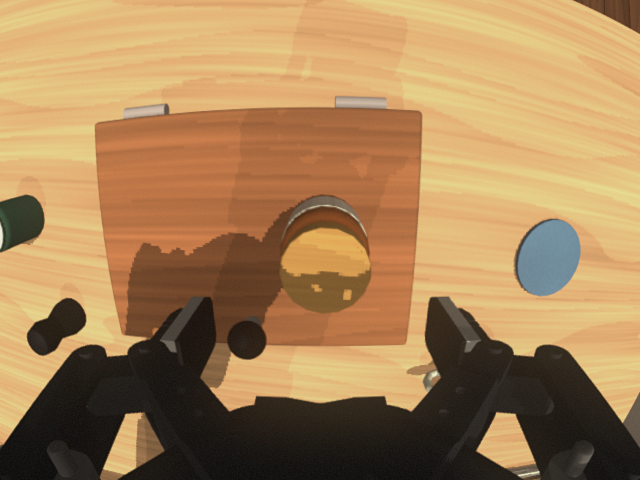

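The wrist view shows the cap at (325,270), centred between the pads (about column 320). The knob (247,340) is clear of the finger paths.

Emit:
arm_command:
  rows:
    - [-0.1, 0.35, 1, 0, 1]
    - [-0.1, 0.35, 3.5, 0, 1]
    - [-0.1, 0.35, 6.5, 0, 1]
    - [-0.1, 0.35, 9, 0, 1]
    - [-0.1, 0.35, 10.3, 0, 1]

```text
t: 3.6
tool_pos: [0.6192, -0.0578, 0.1736]
ee_rot: [-3.137, -0.151, 0.008]
contact_force: [0.7, 0.5, 0.1]
grip_width: 0.0854
finger_force: 0.0
```

Emit:
arm_command:
  rows:
    - [0, 0, 0, 0, -0.2]
    - [0, 0, 0, 0, -0.2]
    - [0, 0, 0, 0, -0.2]
    - [0, 0, 0, 0, -0.2]
    - [0, 0, 0, 0, -0.2]

```text
t: 4.1
tool_pos: [0.623, -0.0573, 0.1792]
ee_rot: [3.136, 0.154, 0.005]
contact_force: [-0.5, 0.5, 2.4]
grip_width: 0.0545
finger_force: 43.3
```

Emit:
arm_command:
  rows:
    - [0, 0, -0.5, 0, -0.5]
    - [0, 0, -1.5, 0, -0.5]
    - [0, 0, -3, 0, -0.5]
    - [0, 0, -4.5, 0, -0.5]
    - [0, 0, -5, 0, -0.5]
  grip_force: 50

```text
t: 4.6
tool_pos: [0.6234, -0.0573, 0.2309]
ee_rot: [3.136, 0.153, 0.008]
contact_force: [0.2, -0.9, -3.1]
grip_width: 0.0547
finger_force: 53.4
```

```bash
python3 - <<'E'
from h import *
go([.5825,-.365,.23],.098)
im=r.camera('side'); cv2.imwrite('pics/s1.png',cv2.resize(cv2.cvtColor(im,cv2.COLOR_RGB2BGR)[100:480,200:500],None,fx=1.5,fy=1.5))
for n in ['honey_jar','coaster']:
    print(n,[(np.round(d['position'],4).tolist(),round(d['p'],2)) for d in r.tip_of('side',n)[:2]])
E
```

```text
t 4.6 tcp [ 0.6234 -0.0573  0.2309] yaw 0.0978 F [ 0.2 -0.9 -3.1] w 0.05472700646827929 ff 53.388724051765166
shift cm [-7.07 30.22  0.1 ] turn -0.0
honey_jar [([0.6259, -0.0561, 0.1871], 0.95), ([0.5863, -0.3628, 0.0026], 0.27)]
coaster [([0.5825, -0.3616, 0.003], 0.56)]
```

View pics/s1.png

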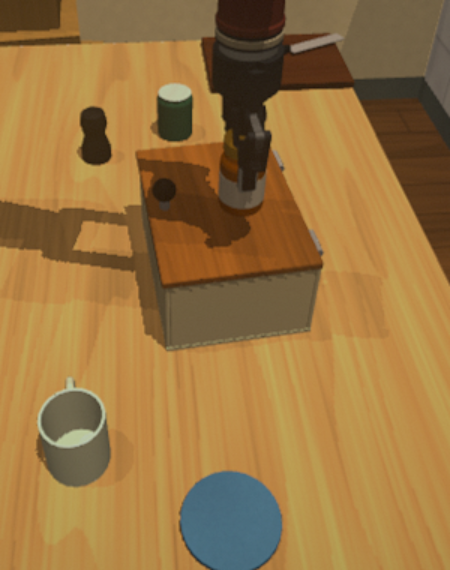

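Jar is held upright at (242,180) in the crop, and the lid has stayed shut. I'll carry it to the coaster (231,520).

Emit:
arm_command:
  rows:
    - [-0.4, 1.5, 0, 0, -0.5]
    - [-1.1, 4.5, 0, 0, -0.5]
    - [-2, 8.2, 0, 0, -0.5]
    - [-2.9, 12, 0, 0, -0.5]
    - [-3.8, 15.8, 0, 0, -0.5]

```text
t: 5.25
tool_pos: [0.598, -0.2199, 0.2261]
ee_rot: [-3.137, -0.154, 0.003]
contact_force: [0.2, -0.1, -4.1]
grip_width: 0.054
finger_force: 53.5
```

Emit:
arm_command:
  rows:
    - [-0.9, 3.7, 0, 0, -0.5]
    - [-1.8, 7.4, 0, 0, -0.5]
    - [-2.6, 11, 0, 0, -0.5]
    - [-3.2, 13.5, 0, 0, -0.5]
    - [-3.4, 14.4, 0, 0, -0.5]

```text
t: 5.75
tool_pos: [0.5775, -0.3682, 0.2259]
ee_rot: [3.138, 0.148, -0.004]
contact_force: [-0.1, 0.2, -4.3]
grip_width: 0.0543
finger_force: 53.7
```

```bash
python3 - <<'E'
from h import *
for c in ['top','side']:
    r.camera(c)
    for n in ['honey_jar','coaster']:
        print(c,n,[(np.round(d['position'],4).tolist(),round(d['p'],2)) for d in r.tip_of(c,n)[:2]])
go([.581,-.364,.05],.098)
E
```

```text
top honey_jar [([0.5774, -0.3666, 0.1837], 0.66)]
top coaster [([0.5828, -0.3617, -0.0009], 0.75), ([0.4169, -0.2776, -0.0036], 0.21)]
side honey_jar [([0.5813, -0.3633, 0.1824], 0.77)]
side coaster [([0.5828, -0.3638, 0.0019], 0.84)]
t 6.05 tcp [ 0.5798 -0.363   0.2269] yaw 0.0992 F [ 0.   0.2 -3.6] w 0.054572014010327914 ff 53.674569518188946
shift cm [ 0.12  0.13 17.69] turn 0.001
```

Emit:
arm_command:
  rows:
    - [0.2, 0, 2, 0, -0.5]
    - [0.2, 0, 6, 0, -0.5]
    - [0.2, 0, 10, 0, -0.5]
    - [0.2, 0, 14, 0, -0.5]
    - [0.2, 0, 16, 0, -0.5]

```text
t: 6.55
tool_pos: [0.5795, -0.3606, 0.0625]
ee_rot: [-3.132, -0.157, 0.009]
contact_force: [-0.3, 1.6, -3.8]
grip_width: 0.0543
finger_force: 53.9
```

Emit:
arm_command:
  rows:
    - [0, 0, 0.3, 0, -0.5]
    - [0, 0, 0.6, 0, -0.5]
    - [0, 0, 0.8, 0, -0.5]
    - [0, 0, 1, 0, -0.5]
    - [0, 0, 1, 0, -0.5]

```text
t: 7.05
tool_pos: [0.5825, -0.3649, 0.0589]
ee_rot: [3.136, 0.154, 0.003]
contact_force: [-0.1, -0.5, -4.3]
grip_width: 0.0539
finger_force: 54.0
```

Emit:
arm_command:
  rows:
    - [0, 0, 0.2, 0, -0.5]
    - [0, 0, 0.4, 0, -0.5]
    - [0, 0, 0.5, 0, -0.5]
    - [0, 0, 0.6, 0, -0.5]
    - [0, 0, 0.6, 0, -0.5]

```text
t: 7.55
tool_pos: [0.5813, -0.3642, 0.0509]
ee_rot: [-3.137, -0.153, 0.001]
contact_force: [-0.4, 0.6, -3.5]
grip_width: 0.0545
finger_force: 54.0
```

Emit:
arm_command:
  rows:
    - [0, 0, 0.1, 0, -0.5]
    - [0, 0, 0.1, 0, -0.5]
    - [0, 0, 0.2, 0, -0.5]
    - [0, 0, 0.2, 0, -0.5]
    - [0, 0, 0.2, 0, -0.5]

```text
t: 8.05
tool_pos: [0.5819, -0.3644, 0.0503]
ee_rot: [3.138, 0.154, 0.001]
contact_force: [-3.1, 2.1, 4.0]
grip_width: 0.0543
finger_force: 54.5
```

The vertical force went from −3.5 to +4 N, so the jar is standing on the coaster. Releasing.

Emit:
arm_command:
  rows:
    - [0, 0, 0, 0, 0.6]
    - [0, 0, 0, 0, 0.8]
    - [0, 0, 0, 0, 1]
    - [0, 0, 0, 0, 1]
    - [0, 0, 0, 0, 1]

```text
t: 8.55
tool_pos: [0.5817, -0.3644, 0.0492]
ee_rot: [3.138, 0.154, 0.0]
contact_force: [0.6, 0.4, 0.2]
grip_width: 0.085
finger_force: 0.0
```

Emit:
arm_command:
  rows:
    - [0, 0, -1, 0, 1]
    - [0, 0, -4, 0, 1]
    - [0, 0, -8, 0, 1]
    - [0, 0, -13, 0, 1]
    - [0, 0, -18, 0, 1]

```text
t: 9.05
tool_pos: [0.5812, -0.364, 0.2313]
ee_rot: [-3.138, -0.154, 0.001]
contact_force: [0.9, -0.5, 1.1]
grip_width: 0.0854
finger_force: 0.0
```

```bash
python3 - <<'E'
from h import *
for c in ['side','top']:
    im=r.camera(c)
    for n in ['honey_jar','coaster','lid_knob','lid_hinge','mug']:
        print(c,n,[(np.round(d['position'],4).tolist(),round(d['p'],2)) for d in r.tip_of(c,n)[:2]])
    if c=='side': cv2.imwrite('pics/s2.png',cv2.cvtColor(im,cv2.COLOR_RGB2BGR)[100:480,150:550])
go([.531,.0015,.235],.098)
E
```

```text
side honey_jar [([0.5838, -0.3642, 0.0085], 0.72)]
side coaster [([0.5825, -0.3641, -0.0001], 0.68)]
side lid_knob [([0.582, -0.3627, 0.0033], 0.63), ([0.5318, 0.002, 0.1652], 0.58)]
side lid_hinge []
side mug [([0.4192, -0.2795, -0.0016], 0.78)]
top honey_jar [([0.5819, -0.3636, 0.0066], 0.79)]
top coaster [([0.5871, -0.3637, -0.0002], 0.78), ([0.5698, 0.3746, 0.001], 0.37)]
top lid_knob [([0.5351, -0.0008, 0.1699], 0.81)]
top lid_hinge [([0.7125, 0.0201, 0.124], 0.55)]
top mug []
t 9.65 tcp [ 0.581  -0.3639  0.2276] yaw 0.0978 F [-0.2  0.5  0.1] w 0.08526693472260795 ff 0.0
shift cm [ -1.41 -36.85  -0.67] turn -0.0
```

View pics/s2.png

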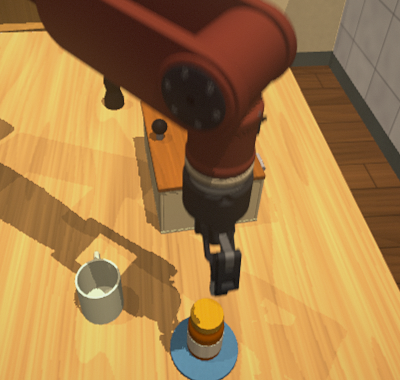

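Jar stands upright and centred on the coaster, crop (206,345). Next, the knob.

Emit:
arm_command:
  rows:
    - [-0.2, -4.5, -0.7, 0, 1]
    - [-0.4, -9, -0.7, 0, 1]
    - [-0.6, -13.5, -0.7, 0, 1]
    - [-0.8, -18, -0.7, 0, 1]
    - [-1, -22.5, -0.7, 0, 1]

```text
t: 10.15
tool_pos: [0.549, -0.1397, 0.2358]
ee_rot: [-3.137, -0.153, 0.001]
contact_force: [0.6, 0.3, 0.7]
grip_width: 0.0852
finger_force: 0.0
```

Emit:
arm_command:
  rows:
    - [-0.1, -4.5, 0, 0, 1]
    - [-0.2, -9, 0, 0, 1]
    - [-0.3, -13, 0, 0, 1]
    - [-0.3, -14.4, 0, 0, 1]
    - [-0.3, -14.4, 0, 0, 1]

```text
t: 10.65
tool_pos: [0.5323, 0.0032, 0.2361]
ee_rot: [3.138, 0.159, -0.001]
contact_force: [-0.3, 0.2, 0.7]
grip_width: 0.0854
finger_force: 0.0
```

```bash
python3 - <<'E'
from h import *
im=r.camera('wrist'); cv2.imwrite('pics/w1.png',cv2.cvtColor(im,cv2.COLOR_RGB2BGR))
for n in ['lid_knob','lid_hinge']:
    print(n,[(np.round(d['position'],4).tolist(),round(d['p'],2)) for d in r.tip_of('wrist',n)[:2]])
go([.532,.0015,.147],.098)
E
```

```text
lid_knob [([0.5306, 0.003, 0.1662], 0.95)]
lid_hinge []
t 10.8 tcp [5.330e-01 4.000e-04 2.362e-01] yaw 0.0969 F [ 0.9  0.2 -0.4] w 0.085397620731957 ff 0.0
shift cm [-0.08 -0.13  8.92] turn -0.001
```

View pics/w1.png

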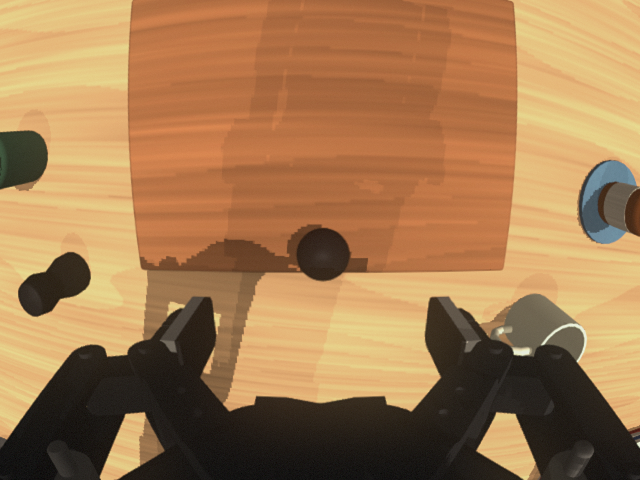

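Knob at (323,254), centred between the pads; lid edges are square to the tool, so I go down and pinch.

Emit:
arm_command:
  rows:
    - [-0.1, -0.1, 2, 0, 1]
    - [-0.1, -0.1, 4.5, 0, 1]
    - [-0.1, -0.1, 7, 0, 1]
    - [-0.1, -0.1, 8.3, 0, 1]
    - [-0.1, -0.1, 8.9, 0, 1]

```text
t: 11.3
tool_pos: [0.5307, 0.0014, 0.1455]
ee_rot: [-3.138, -0.151, 0.005]
contact_force: [1.2, -0.9, 0.4]
grip_width: 0.0851
finger_force: 0.0
```

Emit:
arm_command:
  rows:
    - [0, 0, 0, 0, -0.4]
    - [0, 0, 0, 0, -0.7]
    - [0, 0, 0, 0, -0.7]
    - [0, 0, 0, 0, -0.7]
    - [0, 0, 0, 0, -0.7]
  grip_force: 50

```text
t: 11.8
tool_pos: [0.5326, 0.0019, 0.149]
ee_rot: [3.136, 0.154, 0.004]
contact_force: [-2.2, -2.2, 4.6]
grip_width: 0.0298
finger_force: 49.0
```

```bash
python3 - <<'E'
from h import *
go([.5315,.0015,.147],.098)
th=np.radians(np.arange(0,64,4)); print(np.round(np.c_[np.degrees(th),(-.18*np.cos(th)+.042*np.sin(th)+.18)*100,-(.18*np.sin(th)+.042*np.cos(th)-.042)*100],2))
E
```

```text
t 11.8 tcp [0.5326 0.0019 0.149 ] yaw 0.0984 F [-2.2 -2.2  4.6] w 0.0298211274373154 ff 48.97576153278351
shift cm [-0.11  0.03  0.2 ] turn 0.0
[[  0.     0.    -0.  ]
 [  4.     0.34  -1.25]
 [  8.     0.76  -2.46]
 [ 12.     1.27  -3.65]
 [ 16.     1.85  -4.8 ]
 [ 20.     2.52  -5.9 ]
 [ 24.     3.26  -6.96]
 [ 28.     4.08  -7.96]
 [ 32.     4.96  -8.9 ]
 [ 36.     5.91  -9.78]
 [ 40.     6.91 -10.59]
 [ 44.     7.97 -11.33]
 [ 48.     9.08 -11.99]
 [ 52.    10.23 -12.57]
 [ 56.    11.42 -13.07]
 [ 60.    12.64 -13.49]]
```

Emit:
arm_command:
  rows:
    - [0.2, 0, -0.6, 0, -0.7]
    - [0.34, 0, -1.25, 0, -0.7]
    - [0.76, 0, -2.46, 0, -0.7]
    - [1.27, 0, -3.65, 0, -0.7]
    - [1.27, 0, -3.65, 0, -0.7]

```text
t: 12.3
tool_pos: [0.5447, 0.0032, 0.185]
ee_rot: [3.136, 0.154, 0.0]
contact_force: [0.9, -4.6, -4.2]
grip_width: 0.0297
finger_force: 49.7
```

```bash
python3 - <<'E'
from h import *
c=np.cos(.098);s=np.sin(.098); a=np.array([.5316,.0015,.147])
go(a,.098)
im=r.camera('side'); cv2.imwrite('pics/s3.png',cv2.cvtColor(im,cv2.COLOR_RGB2BGR)[100:400,200:500])
print(r.tip_of('side','lid_knob')[:1],r.tip_of('side','lid_hinge')[:1])
E
```

```text
t 12.3 tcp [0.5447 0.0032 0.185 ] yaw 0.098 F [ 0.9 -4.6 -4.2] w 0.02973704978655089 ff 49.71061706542969
shift cm [-1.32  0.03  3.8 ] turn 0.0
[{'position': [0.5399, 0.0019, 0.2019], 'p': 0.58}] [{'position': [0.7096, 0.0181, 0.1235], 'p': 0.68}]
```

View pics/s3.png

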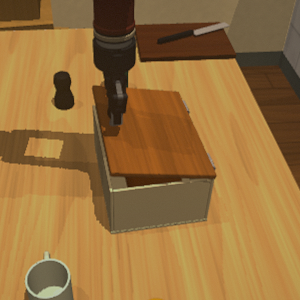

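The lid is rising with the knob, front edge off the bin at (140,180) in the crop. Contact forces are small, so I continue along the arc.

Emit:
arm_command:
  rows:
    - [0.58, 0, -1.15, 0, -0.7]
    - [1.25, 0, -2.25, 0, -0.7]
    - [1.99, 0, -3.31, 0, -0.7]
    - [2.81, 0, -4.31, 0, -0.7]
    - [3.69, 0, -5.25, 0, -0.7]

```text
t: 12.95
tool_pos: [0.5794, 0.0066, 0.2346]
ee_rot: [3.137, 0.154, -0.007]
contact_force: [0.7, -5.1, -5.6]
grip_width: 0.0296
finger_force: 49.7
```

Emit:
arm_command:
  rows:
    - [0.95, 0, -0.88, 0, -0.7]
    - [1.95, 0, -1.69, 0, -0.7]
    - [3.01, 0, -2.43, 0, -0.7]
    - [4.12, 0, -3.09, 0, -0.7]
    - [4.12, 0, -3.09, 0, -0.7]

```text
t: 13.45
tool_pos: [0.622, 0.0109, 0.266]
ee_rot: [3.137, 0.154, -0.002]
contact_force: [-0.4, -5.1, -4.9]
grip_width: 0.0294
finger_force: 51.1
```

Emit:
arm_command:
  rows:
    - [1.15, 0, -0.58, 0, -0.7]
    - [2.34, 0, -1.08, 0, -0.7]
    - [3.56, 0, -1.5, 0, -0.7]
    - [3.56, 0, -1.5, 0, -0.7]
    - [3.56, 0, -1.5, 0, -0.7]

```text
t: 13.95
tool_pos: [0.656, 0.0142, 0.2791]
ee_rot: [3.138, 0.15, -0.007]
contact_force: [2.1, -5.1, -8.1]
grip_width: 0.028
finger_force: 50.0
```

```bash
python3 - <<'E'
from h import *
go([.5315,.0015,.147],.098)
P={}
for c in ['side','top','wrist']:
    im=r.camera(c); 
    if c=='side': cv2.imwrite('pics/s4.png',cv2.cvtColor(im,cv2.COLOR_RGB2BGR))
    for n in ['lid_knob','lid_hinge','honey_jar','coaster','mug','green_tin','pepper_mill']:
        print(c,n,[(np.round(d['position'],4).tolist(),round(d['p'],2)) for d in r.tip_of(c,n)[:1]])
s=r.sense(); H=np.array([.711,.0195,.125]); u=np.array([np.cos(.098),np.sin(.098),0])
k0=np.array([.5316,.0016,.167]); 
for dz in (.018,.020,.022):
    k=np.array(s['tool_pos'])+[0,0,dz]; v=k-H; x=v@u; z=v[2]
    th=np.arctan2(z,-x)-np.arctan2(.042,.18); print('R',np.hypot(x,z),'(0.1848) angle',np.degrees(th), s['tool_pos'])
E
```

```text
t 13.95 tcp [0.656  0.0142 0.2791] yaw 0.0957 F [ 2.1 -5.1 -8.1] w 0.02803854210526101 ff 50.01225829124451
shift cm [-12.45   0.07  13.27] turn -0.002
side lid_knob [([0.6406, 0.0114, 0.2952], 0.68)]
side lid_hinge [([0.7106, 0.021, 0.123], 0.73)]
side honey_jar [([0.5852, -0.3638, 0.0048], 0.79)]
side coaster [([0.5847, -0.3625, 0.0026], 0.97)]
side mug [([0.4187, -0.2809, 0.0013], 0.57)]
side green_tin [([0.5682, 0.3724, 0.0027], 0.57)]
side pepper_mill [([0.4184, 0.3106, 0.0002], 0.67)]
top lid_knob [([0.6449, 0.0116, 0.2991], 0.97)]
top lid_hinge []
top honey_jar [([0.5817, -0.364, 0.0051], 0.92)]
top coaster [([0.5855, -0.3663, -0.0025], 0.7)]
top mug [([0.4173, -0.2768, 0.0013], 0.71)]
top green_tin [([0.5714, 0.3699, 0.0008], 0.88)]
top pepper_mill [([0.4226, 0.3115, 0.0037], 0.56)]
wrist lid_knob [([0.6406, 0.013, 0.2957], 0.86)]
wrist lid_hinge [([0.7133, 0.0228, 0.126], 0.57)]
wrist honey_jar [([0.5856, -0.3672, 0.0079], 0.85)]
wrist coaster [([0.5777, -0.3646, -0.0004], 0.73)]
wrist mug []
wrist green_tin [([0.5663, 0.3707, 0.0004], 0.69)]
wrist pepper_mill [([0.5682, 0.3721, -0.0047], 0.22)]
R 0.18081889582498004 (0.1848) angle 58.953835750452015 [0.65564186 0.01418721 0.27905447]
R 0.1827229896853934 (0.1848) angle 59.14671595812441 [0.65564186 0.01418721 0.27905447]
R 0.18462911155007977 (0.1848) angle 59.33561565652068 [0.65564186 0.01418721 0.27905447]
```

View pics/s4.png

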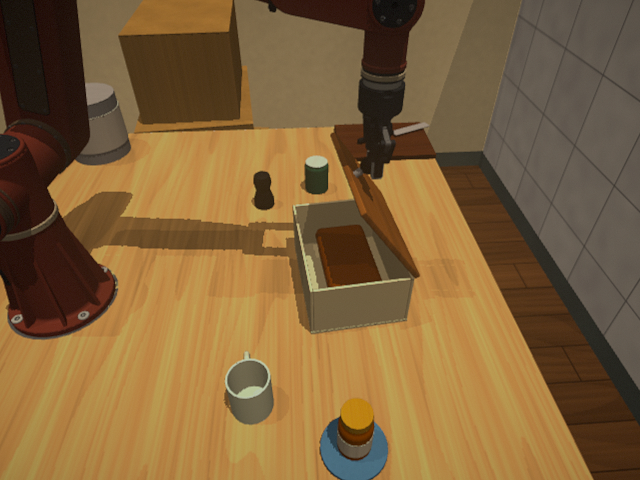

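The jar stands on the coaster and the lid is up, but the knob reads about 14 mm behind the pads and the grip width fell to 28 mm, so it may have slid. I'll look closer.

```bash
python3 - <<'E'
from h import *
a=cv2.imread('pics/s4.png')[110:230,310:440]
w=cv2.cvtColor(r.camera('wrist'),cv2.COLOR_RGB2BGR); print(r.sense()['tool_pos'],r.sense()['grip_width'])
cv2.imwrite('pics/c1.png',np.hstack([cv2.resize(a,(390,360),interpolation=cv2.INTER_CUBIC),cv2.resize(w[180:420,180:453],(410,360))]))
E
```

```text
[0.65563409 0.01416538 0.27902677] 0.028408141807450837
```

View pics/c1.png

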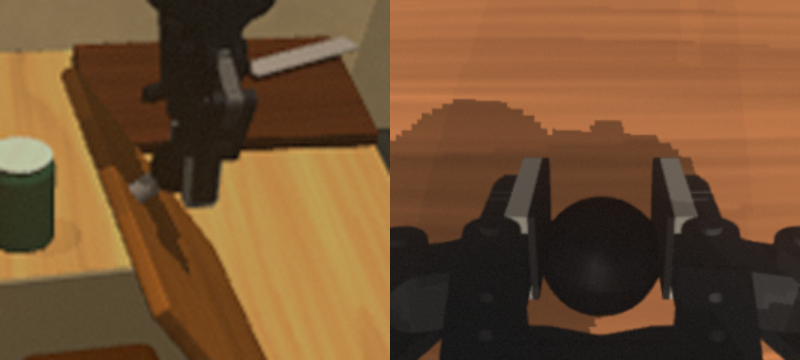

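The crop shows the ball near the pads' near edge, so it has slid about 13 mm and the lid is at roughly 55°. With plenty of time left, I'll lower it gently to shut and regrasp more firmly.

Emit:
arm_command:
  rows:
    - [-0.4, 0, 0.18, 0, -0.7]
    - [-0.89, 0, 0.38, 0, -0.7]
    - [-1.45, 0, 0.66, 0, -0.7]
    - [-2.04, 0, 0.96, 0, -0.7]
    - [-2.04, 0, 0.96, 0, -0.7]

```text
t: 15.7
tool_pos: [0.6355, 0.0122, 0.2701]
ee_rot: [3.138, 0.15, -0.004]
contact_force: [2.8, -5.0, -8.2]
grip_width: 0.0283
finger_force: 50.3
```

```bash
cat > k.py <<'E'
from h import *
go([.5315,.0015,.147],.098)
for c in ['wrist','side']:
    r.camera(c)
    for d in r.tip_of(c,'lid_knob')[:1]:
        k=np.array(d['position']); v=k-[.711,.0195,.125]; x=v@[np.cos(.098),np.sin(.098),0]
        print(c,np.round(k,4),round(d['p'],2),'R',round(np.hypot(x,v[2]),4),'angle',np.degrees(np.arctan2(v[2],-x)-np.arctan2(.042,.18)).round(1),'ball-tcp',np.round(k-r.sense()['tool_pos'],4))
E
python3 k.py
```

```text
t 15.7 tcp [0.6355 0.0122 0.2701] yaw 0.0957 F [ 2.8 -5.  -8.2] w 0.028257105233542017 ff 50.34848749637604
shift cm [-10.42   0.06  12.33] turn -0.002
wrist [0.6212 0.0109 0.2893] 0.82 R 0.1874 angle 48.1 ball-tcp [-0.015  -0.0013  0.0189]
side [0.623  0.0109 0.2841] 0.71 R 0.182 angle 47.8 ball-tcp [-0.0133 -0.0014  0.0137]
```

Emit:
arm_command:
  rows:
    - [-0.55, 0, 0.32, 0, -0.7]
    - [-1.11, 0, 0.66, 0, -0.7]
    - [-2.17, 0, 1.4, 0, -0.7]
    - [-3.17, 0, 2.21, 0, -0.7]
    - [-4.12, 0, 3.09, 0, -0.7]

```text
t: 16.4
tool_pos: [0.5957, 0.0098, 0.2403]
ee_rot: [-3.135, -0.153, -0.002]
contact_force: [-0.9, -0.0, 0.7]
grip_width: 0.0131
finger_force: 0.0
```

Emit:
arm_command:
  rows:
    - [-0.88, 0, 0.94, 0, -0.7]
    - [-1.7, 0, 1.94, 0, -0.7]
    - [-2.44, 0, 3, 0, -0.7]
    - [-3.11, 0, 4.1, 0, -0.7]
    - [-3.11, 0, 4.1, 0, -0.7]

```text
t: 16.9
tool_pos: [0.5627, 0.0063, 0.1984]
ee_rot: [-3.137, -0.154, 0.007]
contact_force: [-0.0, -0.1, -1.3]
grip_width: 0.0124
finger_force: 0.0
```

```bash
python3 k.py
```

```text
t 16.9 tcp [0.5627 0.0063 0.1984] yaw 0.0978 F [-0.  -0.1 -1.3] w 0.012365311747320975 ff 0.0
shift cm [-3.13  0.18  5.15] turn -0.0
wrist [ 5.285e-01 -2.000e-04  1.674e-01] 0.62 R 0.1884 angle -0.1 ball-tcp [-0.0364 -0.0062 -0.0331]
side [0.5325 0.0014 0.1649] 0.75 R 0.1838 angle -0.6 ball-tcp [-0.0334 -0.0044 -0.0365]
```

The ball slipped out near 40° and the lid is shut again with nothing disturbed. I'll regrasp at 110 N, with the ball biased towards the far side of the pads, and check the slip on the way.

Emit:
arm_command:
  rows:
    - [0, 0, -2, 0, 0]
    - [0, 0, -3.8, 0, 1]
    - [0, 0, -3.8, 0, 1]
    - [-1.8, 0.1, -3.8, 0, 1]
    - [-3.5, 0.2, -3.8, 0, 1]

```text
t: 17.6
tool_pos: [0.5304, 0.0004, 0.2384]
ee_rot: [-3.138, -0.154, -0.0]
contact_force: [-0.3, -0.0, -0.4]
grip_width: 0.0836
finger_force: 0.0
```

```bash
python3 - <<'E'
from h import *
r.camera('wrist');
for c in ['wrist','side','top']:
    if c!='wrist': r.camera(c)
    for n in ['lid_knob','lid_hinge','honey_jar']: print(c,n,[(np.round(d['position'],4).tolist(),round(d['p'],2)) for d in r.tip_of(c,n)[:1]])
go([.528,.0015,.1465],.098)
E
```

```text
wrist lid_knob [([0.533, 0.0042, 0.1664], 0.56)]
wrist lid_hinge []
wrist honey_jar [([0.5848, -0.3677, 0.0101], 0.61)]
side lid_knob [([0.5319, 0.0015, 0.1644], 0.55)]
side lid_hinge [([0.7107, 0.02, 0.1228], 0.8)]
side honey_jar [([0.5872, -0.3628, 0.0053], 0.73)]
top lid_knob [([0.5353, 0.0012, 0.1704], 0.87)]
top lid_hinge [([0.7114, 0.0184, 0.1242], 0.64)]
top honey_jar [([0.5823, -0.3654, 0.0074], 0.55)]
t 18.2 tcp [5.307e-01 4.000e-04 2.386e-01] yaw 0.0979 F [ 0.5 -0.1 -0.2] w 0.08511564638381224 ff 0.0
shift cm [-0.26 -0.13  9.21] turn -0.0
```

Emit:
arm_command:
  rows:
    - [-0.3, -0.1, 2, 0, 1]
    - [-0.3, -0.1, 4.5, 0, 1]
    - [-0.3, -0.1, 7, 0, 1]
    - [-0.3, -0.1, 8.7, 0, 1]
    - [-0.3, -0.1, 9.2, 0, 1]

```text
t: 18.7
tool_pos: [0.5255, 0.0014, 0.1442]
ee_rot: [-3.137, -0.153, 0.007]
contact_force: [-0.1, -0.1, -0.4]
grip_width: 0.0853
finger_force: 0.0
```

Emit:
arm_command:
  rows:
    - [0, 0, 0, 0, -0.2]
    - [0, 0, 0, 0, -0.7]
    - [0, 0, 0, 0, -0.9]
    - [0, 0, 0, 0, -0.9]
    - [0, 0, 0, 0, -0.9]
  grip_force: 110

```text
t: 19.2
tool_pos: [0.5283, 0.0015, 0.1487]
ee_rot: [-3.137, -0.153, -0.004]
contact_force: [-1.4, 1.0, 6.1]
grip_width: 0.0281
finger_force: 107.9
```

```bash
python3 k.py
```

```text
t 19.2 tcp [0.5283 0.0015 0.1487] yaw 0.0975 F [-1.4  1.   6.1] w 0.028096691044119878 ff 107.89923906326294
shift cm [0.31 0.03 0.17] turn -0.001
wrist [0.5304 0.0018 0.1636] 0.77 R 0.1855 angle -1.1 ball-tcp [0.0021 0.0003 0.015 ]
side [0.531  0.0041 0.1655] 0.58 R 0.1851 angle -0.5 ball-tcp [0.0027 0.0026 0.0168]
```

Emit:
arm_command:
  rows:
    - [0.24, 0, -0.94, 0, -0.9]
    - [0.54, 0, -1.86, 0, -0.9]
    - [0.88, 0, -2.76, 0, -0.9]
    - [1.27, 0, -3.65, 0, -0.9]
    - [1.7, 0, -4.52, 0, -0.9]

```text
t: 19.9
tool_pos: [0.5437, 0.0031, 0.1917]
ee_rot: [-3.137, -0.151, 0.004]
contact_force: [2.8, -0.2, -7.0]
grip_width: 0.0274
finger_force: 108.7
```

Emit:
arm_command:
  rows:
    - [0.4, 0, -0.7, 0, -0.9]
    - [0.82, 0, -1.38, 0, -0.9]
    - [1.56, 0, -2.44, 0, -0.9]
    - [2.38, 0, -3.44, 0, -0.9]
    - [2.38, 0, -3.44, 0, -0.9]

```text
t: 20.4
tool_pos: [0.5664, 0.0052, 0.2282]
ee_rot: [3.137, 0.16, -0.01]
contact_force: [-7.2, -0.1, -2.1]
grip_width: 0.0274
finger_force: 111.1
```

```bash
python3 k.py
```

```text
t 20.4 tcp [0.5664 0.0052 0.2282] yaw 0.1022 F [-7.2 -0.1 -2.1] w 0.02739224828752889 ff 111.13198041915894
shift cm [-3.46  0.01  8.14] turn 0.004
wrist [0.5685 0.0044 0.2376] 0.73 R 0.1822 angle 25.0 ball-tcp [ 0.0033 -0.0008  0.0109]
side [0.5649 0.0066 0.2392] 0.9 R 0.1859 angle 24.8 ball-tcp [0.0001 0.0015 0.0129]
```

Some creep in the closing direction (about 4 mm over 25°), but the ball is well within the pads. Continuing, with checks.

Emit:
arm_command:
  rows:
    - [0.3, 0, -0.38, 0, -0.9]
    - [0.62, 0, -0.75, 0, -0.9]
    - [1.05, 0, -1.22, 0, -0.9]
    - [1.5, 0, -1.69, 0, -0.9]
    - [2.45, 0, -2.57, 0, -0.9]

```text
t: 21.1
tool_pos: [0.5923, 0.0078, 0.2532]
ee_rot: [-3.137, -0.153, 0.001]
contact_force: [-1.2, 3.8, -2.8]
grip_width: 0.0271
finger_force: 108.6
```

Emit:
arm_command:
  rows:
    - [1, 0, -0.81, 0, -0.9]
    - [1.55, 0, -1.2, 0, -0.9]
    - [2.06, 0, -1.55, 0, -0.9]
    - [2.6, 0, -1.9, 0, -0.9]
    - [2.6, 0, -1.9, 0, -0.9]

```text
t: 21.6
tool_pos: [0.6202, 0.0094, 0.273]
ee_rot: [3.136, 0.153, 0.008]
contact_force: [0.5, -0.2, 0.5]
grip_width: 0.0139
finger_force: 0.0
```

```bash
python3 k.py
```

```text
t 21.6 tcp [0.6202 0.0094 0.273 ] yaw 0.0975 F [ 0.5 -0.2  0.5] w 0.013942300227018624 ff 0.0
shift cm [-8.97 -0.1  12.56] turn -0.001
wrist [0.5853 0.0029 0.2615] 0.58 R 0.1863 angle 34.0 ball-tcp [-0.0346 -0.0063 -0.0111]
side [0.5306 0.0025 0.1666] 0.79 R 0.1859 angle -0.2 ball-tcp [-0.0885 -0.0069 -0.1054]
```

The ball came out again, and the lid is shut. The readings at pinching (+6 N down-push, width 2–4 mm below the ball's diameter) point to pads that, at a 30 mm opening, sit farther back than nominal. They were catching the ball below their lower edge and squeezing it out. I'll regrasp about 8 mm deeper.

Emit:
arm_command:
  rows:
    - [0, 0, 0, 0, 1]
    - [-2.5, 0, 0, 0, 1]
    - [-5, 0, 0.5, 0, 1]
    - [-7.5, 0, 2, 0, 1]
    - [-8.8, -0.1, 3.5, 0, 1]
  grip_force: 60

```text
t: 22.3
tool_pos: [0.5294, 0.0021, 0.2361]
ee_rot: [3.137, 0.153, 0.002]
contact_force: [-0.7, 0.5, 0.2]
grip_width: 0.0766
finger_force: 0.0
```

```bash
python3 k.py; python3 -c "
from h import *
go([.531,.0018,.139],.098)"
```

```text
t 22.3 tcp [0.5294 0.0021 0.2361] yaw 0.0977 F [-0.7  0.5  0.2] w 0.07664897626172922 ff 0.0
shift cm [0.19 0.07 8.91] turn -0.0
wrist [0.5305 0.0017 0.1667] 0.63 R 0.1861 angle -0.2 ball-tcp [ 0.003  -0.0008 -0.0668]
side [ 0.5847 -0.3625  0.005 ] 0.31 R 0.2025 angle -49.5 ball-tcp [ 0.0537 -0.3648 -0.2314]
t 22.5 tcp [0.531  0.0023 0.2364] yaw 0.0978 F [ 0.3  0.5 -0.2] w 0.08554814918997133 ff 0.0
shift cm [-0.01  0.05  9.74] turn -0.0
```

Emit:
arm_command:
  rows:
    - [-0.1, 0.05, 3, 0, 1]
    - [-0.1, 0.05, 6, 0, 1]
    - [-0.1, 0.05, 8.5, 0, 1]
    - [-0.1, 0.05, 9.4, 0, 1]
    - [-0.1, 0.05, 9.7, 0, 1]

```text
t: 23.0
tool_pos: [0.5302, 0.0018, 0.1387]
ee_rot: [-3.138, -0.154, 0.001]
contact_force: [-0.3, -0.1, 0.2]
grip_width: 0.0852
finger_force: 0.0
```

Emit:
arm_command:
  rows:
    - [0, 0, 0, 0, -0.2]
    - [0, 0, 0, 0, -0.7]
    - [0, 0, 0, 0, -0.9]
    - [0, 0, 0, 0, -0.9]
    - [0, 0, 0, 0, -0.9]

```text
t: 23.5
tool_pos: [0.5305, 0.0017, 0.1406]
ee_rot: [3.137, 0.154, 0.004]
contact_force: [-1.9, 0.8, 4.8]
grip_width: 0.0299
finger_force: 58.7
```

```bash
python3 k.py
```

```text
t 23.5 tcp [0.5305 0.0017 0.1406] yaw 0.0979 F [-1.9  0.8  4.8] w 0.02987879243158344 ff 58.72869551181793
shift cm [ 0.1   0.03 -0.64] turn -0.0
wrist [0.5309 0.0016 0.1622] 0.55 R 0.1848 angle -1.5 ball-tcp [ 0.0004 -0.0001  0.0217]
side [0.532  0.0018 0.1656] 0.95 R 0.1844 angle -0.4 ball-tcp [0.0015 0.0001 0.0251]
```

Emit:
arm_command:
  rows:
    - [0.24, 0, -0.94, 0, -0.9]
    - [0.54, 0, -1.86, 0, -0.9]
    - [0.88, 0, -2.76, 0, -0.9]
    - [1.27, 0, -3.65, 0, -0.9]
    - [1.27, 0, -3.65, 0, -0.9]

```text
t: 24.2
tool_pos: [0.5415, 0.0028, 0.1765]
ee_rot: [3.137, 0.154, -0.005]
contact_force: [-2.5, -3.1, -2.8]
grip_width: 0.0292
finger_force: 59.5
```

```bash
python3 k.py
```

```text
t 24.2 tcp [0.5415 0.0028 0.1765] yaw 0.0978 F [-2.5 -3.1 -2.8] w 0.02924122813831473 ff 59.47188198566437
shift cm [-1.    0.03  2.95] turn -0.0
side [0.5426 0.0058 0.1973] 0.62 R 0.1838 angle 10.0 ball-tcp [0.002  0.0031 0.0227]
```

Emit:
arm_command:
  rows:
    - [0.58, 0, -1.15, 0, -0.9]
    - [1.25, 0, -2.25, 0, -0.9]
    - [1.99, 0, -3.31, 0, -0.9]
    - [2.81, 0, -4.31, 0, -0.9]
    - [2.81, 0, -4.31, 0, -0.9]

```text
t: 24.9
tool_pos: [0.5729, 0.0059, 0.2212]
ee_rot: [3.137, 0.155, 0.008]
contact_force: [-0.4, -2.0, -2.8]
grip_width: 0.0297
finger_force: 59.6
```

```bash
python3 k.py
```

```text
t 24.9 tcp [0.5729 0.0059 0.2212] yaw 0.0987 F [-0.4 -2.  -2.8] w 0.029700030168236708 ff 59.58821654319763
shift cm [-4.2   0.03  7.39] turn 0.001
wrist [0.5691 0.0042 0.2444] 0.64 R 0.1861 angle 26.8 ball-tcp [-0.0019 -0.0016  0.0254]
side [0.568  0.0078 0.2385] 0.81 R 0.1829 angle 25.2 ball-tcp [-0.0022  0.0021  0.0204]
```

Emit:
arm_command:
  rows:
    - [0.88, 0, -0.94, 0, -0.9]
    - [1.83, 0, -1.82, 0, -0.9]
    - [2.83, 0, -2.63, 0, -0.9]
    - [3.89, 0, -3.37, 0, -0.9]
    - [3.89, 0, -3.37, 0, -0.9]

```text
t: 25.6
tool_pos: [0.6101, 0.0097, 0.2536]
ee_rot: [-3.138, -0.153, -0.003]
contact_force: [-2.4, -3.6, -1.2]
grip_width: 0.0296
finger_force: 60.6
```

```bash
python3 k.py
```

```text
t 25.6 tcp [0.6101 0.0097 0.2536] yaw 0.0977 F [-2.4 -3.6 -1.2] w 0.029560250806345646 ff 60.63777565956116
shift cm [-7.92  0.05 10.65] turn -0.0
wrist [0.6053 0.007  0.2765] 0.83 R 0.1851 angle 41.8 ball-tcp [-0.003  -0.0025  0.0241]
side [0.6036 0.0101 0.2707] 0.94 R 0.1812 angle 40.4 ball-tcp [-0.0042  0.0007  0.0187]
```

Holding well this time (ball-to-TCP drift about 5 mm, width steady). On to 60°.

Emit:
arm_command:
  rows:
    - [1.11, 0, -0.66, 0, -0.9]
    - [2.26, 0, -1.24, 0, -0.9]
    - [3.45, 0, -1.74, 0, -0.9]
    - [4.67, 0, -2.16, 0, -0.9]
    - [4.67, 0, -2.16, 0, -0.9]

```text
t: 26.3
tool_pos: [0.6559, 0.0143, 0.2738]
ee_rot: [-3.138, -0.155, -0.001]
contact_force: [-1.6, -4.0, -0.4]
grip_width: 0.0295
finger_force: 61.7
```

```bash
python3 k.py; python3 k.py | tail -2; python3 - <<'E'
from h import *
for c in ['top']:
  for i in range(3):
    r.camera(c)
    for d in r.tip_of(c,'lid_knob')[:1]:
        k=np.array(d['position']); v=k-[.711,.0195,.125]; x=v@[np.cos(.098),np.sin(.098),0]
        print(c,np.round(k,4),round(d['p'],2),np.hypot(x,v[2]),np.degrees(np.arctan2(v[2],-x)-np.arctan2(.042,.18)))
E
```

```text
t 26.3 tcp [0.6559 0.0143 0.2738] yaw 0.0988 F [-1.6 -4.  -0.4] w 0.02952379922406177 ff 61.67655408382416
shift cm [-12.51   0.04  12.68] turn 0.001
wrist [0.6465 0.015  0.2963] 0.9 R 0.1831 angle 56.2 ball-tcp [-0.0081  0.0009  0.0229]
side [0.642  0.0139 0.2953] 0.74 R 0.1838 angle 54.7 ball-tcp [-0.0125 -0.0002  0.0219]
wrist [0.6436 0.0114 0.2972] 0.6 R 0.1851 angle 55.4 ball-tcp [-0.011  -0.0027  0.0238]
side [0.6423 0.0136 0.2955] 0.74 R 0.1839 angle 54.8 ball-tcp [-0.0125 -0.0005  0.022 ]
top [0.649  0.0155 0.3018] 0.72 0.18738700810887177 57.51420456415074
top [0.6504 0.0118 0.3014] 0.78 0.18666977283780095 57.77217073315334
top [0.6483 0.0128 0.2997] 0.8 0.1857309500929622 57.019875796713016
```

```bash
cat > a.py <<'E'
from h import *
from scipy.optimize import minimize
def mask(cam,th,hx=.711,hy=.0195,yaw=.098):
    c,s=np.cos(yaw),np.sin(yaw); Z=np.array([[c,-s,0],[s,c,0],[0,0,1]]); T=Ro.from_rotvec([0,th,0]).as_matrix()
    P=[proj(cam,np.array([hx,hy,.125])+Z@T@np.array([a,b,d])) for a in(-.204,0) for b in(-.138,.138) for d in(0,.012)]
    m=np.zeros((480,640),np.uint8); cv2.fillConvexPoly(m,cv2.convexHull(np.round(np.array(P)*16).astype(np.int32)),1,cv2.LINE_8,4); return m>0
go([.5315,.0015,.147],.098)
for cam in ['side','top']:
    r.camera(cam); L=r.regions_of(cam,'lid')
    if not L: print(cam,'none'); continue
    reg=L[0]['pixels']; A=np.arange(46,72,1.)
    sc=[]
    for a in A:
        m=mask(cam,np.radians(a)); sc.append((m&reg).sum()/(m|reg).sum())
    k=np.argsort(sc)[::-1][:5]; print(cam,L[0]['p'],[(A[i],round(sc[i],3)) for i in k])
    p=np.polyfit(A[k],np.array(sc)[k],2); print('peak',-p[1]/2/p[0])
    np.save(f'reg_{cam}.npy',reg)
E
python3 a.py
```

```text
t 27.0 tcp [0.6553 0.0142 0.2736] yaw 0.0979 F [-2.5 -3.7 -1.5] w 0.02933783623070129 ff 61.64153337478638
shift cm [-12.44   0.05  12.67] turn -0.0
side 0.7 [(np.float64(46.0), np.float64(0.234)), (np.float64(47.0), np.float64(0.229)), (np.float64(48.0), np.float64(0.225)), (np.float64(49.0), np.float64(0.22)), (np.float64(50.0), np.float64(0.215))]
peak 35.784250976218715
top 0.62 [(np.float64(59.0), np.float64(0.511)), (np.float64(60.0), np.float64(0.506)), (np.float64(58.0), np.float64(0.504)), (np.float64(61.0), np.float64(0.495)), (np.float64(57.0), np.float64(0.482))]
peak 59.24677641217128
```

```bash
python3 - <<'E'
from h import *
import io,contextlib
with contextlib.redirect_stdout(io.StringIO()): from a import mask
out=[]
for cam,(y0,x0),f in [('side',(115,290),2.6),('top',(90,200),2.2)]:
    im=cv2.cvtColor(r.camera(cam),cv2.COLOR_RGB2BGR)
    w,h=(150,215) if cam=='side' else (180,180)
    cr=cv2.resize(im[y0:y0+h,x0:x0+w],None,fx=f,fy=f,interpolation=cv2.INTER_CUBIC)
    cr=cv2.convertScaleAbs(cr,alpha=1.3 if cam=='top' else 1)
    for a,col in [(55,(0,255,0)),(60,(255,255,0))]:
        m=cv2.resize(mask(cam,np.radians(a)).astype(np.uint8)[y0:y0+h,x0:x0+w]*255,None,fx=f,fy=f,interpolation=cv2.INTER_CUBIC)
        cv2.drawContours(cr,cv2.findContours((m>127).astype(np.uint8),0,1)[0],-1,col,1)
    out.append(cv2.copyMakeBorder(cr,0,560-cr.shape[0],0,0,0))
cv2.imwrite('pics/ov.png',np.hstack(out)); print(np.hstack(out).shape)
E
```

```text
(560, 786, 3)
```

View pics/ov.png

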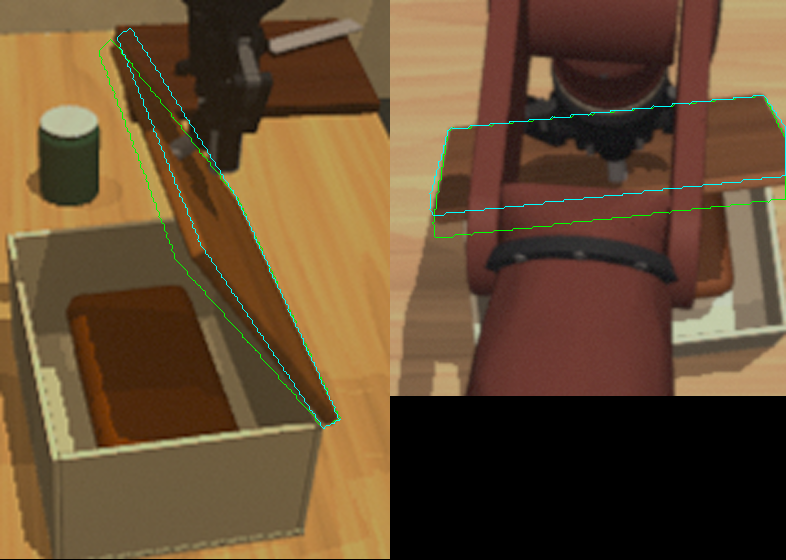

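The overlay (green 55°, cyan 60°) puts the lid between the two. The side view's near corner at (195,258) suggests about 58°, so I'll measure the edges numerically.

```bash
python3 - <<'E'
from h import *
import io,contextlib
with contextlib.redirect_stdout(io.StringIO()): from a import mask
print(r.sense()['t'])
def fit(cam,lines,axis):
    hsv=cv2.cvtColor(r.camera(cam),cv2.COLOR_RGB2LAB).astype(int)
    for ln,(lo,hi),end in lines:
        prof=hsv[lo:hi,ln] if axis==0 else hsv[ln,lo:hi]
        g=np.abs(np.diff(cv2.GaussianBlur(prof.astype(np.float32),(1,3),0),axis=0)).sum(1)
        k=np.argsort(g)[::-1][:3]
        e=[]
        for a in range(52,66,2):
            m=mask(cam,np.radians(a)); v=np.nonzero(m[:,ln] if axis==0 else m[ln])[0]; e.append((v.max() if end else v.min()))
        print(cam,ln,'edges',[(int(lo+i+.5),round(float(g[i]))) for i in k],'52..64:',e)
fit('top',[(c,(165,210),1) for c in (226,230,234,348,356,364,372)],0)
fit('side',[(c,(335,375),0) for c in (180,186,192,198,204,208)],1)
E
```

```text
27.7
top 226 edges [(169, 16), (168, 14), (190, 14)] 52..64: [np.int64(203), np.int64(199), np.int64(195), np.int64(191), np.int64(186), np.int64(182), np.int64(178)]
top 230 edges [(168, 16), (169, 15), (190, 14)] 52..64: [np.int64(202), np.int64(198), np.int64(194), np.int64(190), np.int64(186), np.int64(181), np.int64(177)]
top 234 edges [(189, 18), (168, 17), (190, 16)] 52..64: [np.int64(202), np.int64(198), np.int64(194), np.int64(190), np.int64(185), np.int64(181), np.int64(177)]
top 348 edges [(176, 21), (177, 15), (170, 13)] 52..64: [np.int64(189), np.int64(185), np.int64(181), np.int64(177), np.int64(173), np.int64(168), np.int64(164)]
top 356 edges [(176, 19), (169, 14), (175, 13)] 52..64: [np.int64(188), np.int64(184), np.int64(180), np.int64(176), np.int64(172), np.int64(168), np.int64(163)]
top 364 edges [(174, 16), (175, 14), (168, 13)] 52..64: [np.int64(187), np.int64(183), np.int64(179), np.int64(175), np.int64(171), np.int64(167), np.int64(162)]
top 372 edges [(174, 38), (175, 25), (173, 24)] 52..64: [np.int64(186), np.int64(182), np.int64(178), np.int64(174), np.int
[... 316 characters left out ...]
3), np.int64(358), np.int64(362), np.int64(367)]
side 192 edges [(354, 40), (353, 36), (370, 18)] 52..64: [np.int64(343), np.int64(347), np.int64(351), np.int64(356), np.int64(360), np.int64(365), np.int64(370)]
side 198 edges [(356, 37), (355, 33), (357, 18)] 52..64: [np.int64(345), np.int64(349), np.int64(354), np.int64(358), np.int64(363), np.int64(367), np.int64(372)]
side 204 edges [(360, 24), (359, 21), (366, 19)] 52..64: [np.int64(347), np.int64(352), np.int64(356), np.int64(360), np.int64(365), np.int64(370), np.int64(375)]
side 208 edges [(361, 27), (362, 18), (368, 18)] 52..64: [np.int64(349), np.int64(353), np.int64(357), np.int64(362), np.int64(367), np.int64(372), np.int64(377)]
```

Edges give 58.2° (top) and 57.3° (side). I'll nudge it up about 2.5°.

Emit:
arm_command:
  rows:
    - [0.3, 0, -0.1, 0, -0.9]
    - [0.6, 0, -0.2, 0, -0.9]
    - [0.85, 0, -0.28, 0, -0.9]
    - [0.85, 0, -0.28, 0, -0.9]
    - [0.85, 0, -0.28, 0, -0.9]

```text
t: 28.3
tool_pos: [0.6639, 0.015, 0.2761]
ee_rot: [-3.138, -0.155, 0.001]
contact_force: [1.0, -3.6, -6.6]
grip_width: 0.0291
finger_force: 59.8
```

```bash
cat > e.py <<'E'
from h import *
import io,contextlib
with contextlib.redirect_stdout(io.StringIO()): from a import mask
A=np.arange(52,69)
def fit(cam,lines,axis,end,W=9):
    im=cv2.cvtColor(r.camera(cam),cv2.COLOR_RGB2LAB).astype(np.float32); M=[mask(cam,np.radians(a)) for a in A]; out=[]
    for ln in lines:
        prof=im[:,ln] if axis==0 else im[ln]
        e=np.array([(lambda v:(v.max()+.5 if end else v.min()-.5))(np.nonzero(m[:,ln] if axis==0 else m[ln])[0]) for m in M])
        g=np.abs(np.diff(cv2.GaussianBlur(prof,(1,3),0),axis=0)).sum(1); lo,hi=int(e.min()),int(e.max()); k=lo+np.argmax(g[lo:hi])+.5
        o=np.argsort(e); out.append(np.interp(k,e[o],A[o]))
    print(cam,np.round(out,1),'median',round(float(np.median(out)),2))
fit('top',(346,350,354,358,362,366,370,374),0,1)
fit('side',(180,184,188,192,196,200,204),1,0)
E
python3 e.py; python3 k.py
```

```text
top [61.  59.  60.5 60.3 60.5 61.  60.5 60.5] median 60.5
side [60.  60.  59.7 60.  60.  60.  60.3] median 60.0
t 28.6 tcp [0.6637 0.015  0.276 ] yaw 0.0982 F [ 1.5 -4.3 -8. ] w 0.02928863292966345 ff 59.74033713340759
shift cm [-13.28   0.05  12.91] turn 0.0
wrist [0.6566 0.0115 0.3002] 0.98 R 0.1836 angle 59.5 ball-tcp [-0.0071 -0.0035  0.0241]
side [0.6535 0.0161 0.2996] 0.91 R 0.1838 angle 58.6 ball-tcp [-0.0102  0.0011  0.0235]
```

Emit:
arm_command:
  rows:
    - [0, 0, 0, 0, -0.9]
    - [0, 0, 0, 0, -0.9]
    - [0, 0, 0, 0, -0.9]
    - [0, 0, 0, 0, -0.9]
    - [0, 0, 0, 0, -0.9]

```text
t: 29.3
tool_pos: [0.6637, 0.015, 0.2761]
ee_rot: [-3.138, -0.154, 0.001]
contact_force: [2.4, -3.7, -12.4]
grip_width: 0.0297
finger_force: 60.0
```

```bash
python3 e.py; python3 - <<'E'
from h import *
r.camera('side')
for n in ['honey_jar','coaster','mug','green_tin','pepper_mill']: print(n,[np.round(d['position'],4).tolist() for d in r.tip_of('side',n)[:1]])
s=r.sense(); print(s['t'],s['grip_width'],s['finger_force'],s['contact_force'])
E
```

```text
top [61.  59.5 60.5 60.3 60.5 61.  60.5 60.5] median 60.5
side [60.  60.  59.7 60.  60.  60.  60.3] median 60.0
honey_jar [[0.5834, -0.3655, 0.0058]]
coaster [[0.5853, -0.363, 0.0021]]
mug [[0.4212, -0.2831, 0.0009]]
green_tin [[0.5677, 0.3713, 0.0042]]
pepper_mill [[0.4209, 0.3088, -0.0005]]
29.9 0.02926501368657377 60.20424127578735 [  2.45078682  -3.52687166 -15.33870882]
```

The lid is steady at 60°, but the upward pull is building slowly (−6.6 to −15 N). I'll relieve it by easing 1.5 mm along the radius.

Emit:
arm_command:
  rows:
    - [0.02, 0, 0.08, 0, -0.9]
    - [0.04, 0, 0.15, 0, -0.9]
    - [0.04, 0, 0.15, 0, -0.9]
    - [0.04, 0, 0.15, 0, -0.9]
    - [0.04, 0, 0.15, 0, -0.9]

```text
t: 30.4
tool_pos: [0.6645, 0.0151, 0.2763]
ee_rot: [3.138, 0.154, 0.002]
contact_force: [0.2, -4.5, -7.9]
grip_width: 0.0291
finger_force: 60.4
```

```bash
python3 e.py; python3 e.py; python3 -c "
from h import *
go([.6637,.015,.276],.098)"
```

```text
top [61.  59.5 60.5 60.7 60.5 61.3 60.5 61. ] median 60.58
side [60.  60.  60.  60.3 60.  60.5 60.7] median 60.0
top [61.  59.5 60.5 60.7 60.5 61.3 60.5 61. ] median 60.58
side [60.  60.  60.  60.  60.  60.5 60.7] median 60.0
t 31.0 tcp [0.6645 0.0151 0.2762] yaw 0.0979 F [-0.8 -2.9 -1.8] w 0.029361186602403166 ff 60.645591616630554
shift cm [-0.08  0.    0.02] turn -0.0
```

Force has relaxed to −1.8 N and the lid is steady at about 60°. Handing in.

```bash
python3 -c "
from plant import r
print(r.job_done())"
```

```text
the job is handed in; nothing more can be done
None
```

The honey jar stands on the blue coaster, and the gripper is holding the lid at about 60° by its knob, handed in at about 31 s. On the first two tries the knob slipped out and the lid fell shut; the third, deeper grip held. The tin, mug and pepper mill did not measurably move.

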